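Set a bench height gauge on a clamp bar

ROBOT

A 7-joint arm with a two-finger parallel gripper is mounted at the origin on the work surface. World frame = base frame: x ahead of the robot, y to its left, z up, the work surface at z = 0. Lengths are in m, angles in rad, forces in N, time in s.
With the tool pointing down it reaches from about 0.4 to 0.85 m from the base axis. Payload 10.4 kg.
Tool frame: the origin (TCP) lies at the very end of the fingers, on their centre line; the grasp point (between the pads) lies 19 mm behind it; z points along the fingers, y is the line along which they close (so a half turn about z gives the same grasp; the last joint's range is limited). The gripper opens to 87 mm and grips with 3 to 60 N. Pads are 19 mm wide; open, the fingers measure 117 mm over their backs; the gripper's body (75 mm by 190 mm) begins 51 mm behind the grasp point.
Start: joints at [-1.371, 0.332, -0.065, 1.46, 0.022, 1.35, -0.088], TCP at [0.138, 0.61, 0.223] pointing down, gripper open.
Joint ranges: [-2.6, 2.6], [-0.5, 2.12], [-1.47, 1.34], [0.16, 2.42], [-1.27, 4.41], [0.06, 2.06], [-2.6, 2.6]. Speed limits (rad/s): [2.22, 2.22, 2.79, 2.79, 3.14, 3.14, 3.14].

INTERFACE

Orientations are given as a unit quaternion [x, y, z, w].
In Python, from bench import status, camera, order gives the robot as it stands.
- The arm moves only by the tool jog_arm, never from a script. Its argument "plan" is a list of rows, each a list of 7 numbers: the turn, a rotation vector about the tool's x, y, z in rad, then the shift along the tool's x, y, z in mm, then the opening, from -1 (shut) to 1 (fully open). A call has 1 to 12 rows; each row is the pose to reach, as a shift and turn from the pose commanded when the call began, along the tool's axes at that moment; what a row does not reach only later rows make up. A row lasts 1/10 s, in which the tool goes at most 50 mm and 8.59 degrees, less where a joint would pass 70% of its speed; a pose out of reach is approached as far as the arm can. A call with a gripper value outside its range is refused whole. The fingers move at their own pace and stop on an object; "squeeze" is the grip in N (left out, the last holds). Time passes only in rows, so rows that repeat a pose let the fingers close. It gives the time, the measured TCP pose, the force, the opening and the grip force at its end, in the units of the state.
- status.read_state(): the state, without advancing time (a new reading comes with each control period).
- camera(name): name is "scene" or "side" or "wrist"; returns a dict with "image" (384x512x3 uint8, red, green, blue), "z_map" (384x512 float32, m along the optical axis (not along the pixel's ray), 0 where there is no reading), "fx", "fy", "cx", "cy" (pixels), "world_from_camera" (4x4, takes a point from camera to world coordinates); the wrist camera has in their place "mount" (4x4, takes a point from camera to tool coordinates, whose origin is the TCP and whose axes are the flange's). Camera axes: x right, y down, z forward; pixel columns grow to the right and rows downward; lengths in m; the calibration is good to about 2 mm. A picture is of the moment at which its call begins: read the wrist's pose just before it.
- order.close_job(): hands the job in; it is judged then, once.
The state is a dict: "time": time; "joint_positions": joint angles; "joint_vel": joint speeds; "joint_torque": joint torques, N m; "ee_pos": TCP position; "eef_rot": TCP orientation; "ft_force": force on the tool from outside, world axes, zero at the start; "torque": the same for the moment, N m; "width": finger opening in m; "grip_force": force on a finger pad.
Only numpy, scipy, OpenCV 4.12 (cv2) and the standard library are available. Lean on these libraries where they do the work, as an engineer would, in place of code of your own. Each camera call takes 0.05 s, during which the arm holds its last target. There are 200 camera calls.

TASK

Set up the bench height gauge on the aluminium clamp bar: lay the bar flat and lengthwise along the middle of the gauge's little table, under the foot, with its end right up against the stop, and let go of it. Then take the gauge head by the fin on top and lower it until the bar has pushed the sprung foot in by about half of its 12 mm travel, never all the way, and leave it reading there. Leave the heatsink, the capacitor and the screwdriver where they are.

Things in the scene. Friction and masses are not known exactly. Their poses are not given: they have to be found in the camera images.
- bar: the part: plain aluminium bar, 170 long (its x) x 25 wide (its y) x 16 high, 0.18 kg, loose on the bench; origin at the centre of its underside, z up. Both ends are alike. To keep the hand clear of the gauge head, hold it about 25 mm from the end that stays out in front
- gauge: grey bench gauge, fixed. Base 200 x 120 x 25 high (x -70 to +130 mm); column 22 dia at x = +92 mm, 256 high. Origin on the bench straight below the foot; +x runs from foot to column, z up. Over the base a steel table, 115 long (x -75 to +40 mm), 60 wide, fixed during a run; its top is 55 to 75 mm above the bench, different each time and not measured: feel for it
- gauge_stop (a point): axes as gauge; in the plane of the stop's front face (gauge x = +40 mm), on the table's middle line, always 55 mm above the bench whatever the table's height. The stop is a dark steel plate, 50 wide, standing 18 mm above the table top at its column end. The bar goes in front (-x) of it, so its origin ends 85 mm from this point
- head (a joint): slide of the gauge head down the column, m: 0 at the top, grows downward to 0.095 at the lowest. It moves stiffly (friction about 6 N, weight about 4 N) and stays where it is left
- head_grip (a point): where to grip the head: on the foot axis, in the aluminium fin on top of its arm. Fin 12 thick (gauge y), 32 long (x), 45 tall; the point is 26 mm above the arm's top and 19 mm below the fin's top. Arm 26 wide, 22 high, its nose 17 mm in front of the foot axis; column face 81 mm behind. With the foot out, its underside is 78 mm below this point
- foot (a joint): the sprung foot's reading, m: 0 when out, grows as it is pushed up into the head, 0.012 at its end stop. The spring gives about 1.4 N at the start and 0.45 N more per mm. A small black pointer on both sides of the arm climbs past three white marks (0, 6 and 12 mm)
- foot_tip (a point): centre of the foot's round flat underside, 14 dia, which rests on the bar
- heatsink: bystander: small dark finned heatsink, 70 x 50 x 31 high; origin under its centre
- capacitor: bystander: upright black can capacitor, 35 dia x 50 high; origin under its centre
- screwdriver: bystander: black-handled screwdriver lying on the bench along its x
Things that resemble listed ones, but are neither listed nor needed, are in the scene too. Of the things like the gauge, leave any that is yellow; of the rest the larger one is meant.

How it is judged:
By the outcome, as a careful person would: the job done as asked, in the order asked, and still so for the second after the job is handed in, with the robot touching nothing.
It also fails if it takes over 72 s, if anything falls off the work surface, if the arm or the gripper's body presses on something with over 40 N, if the wrist force passes 120 N, or if a joint passes its speed limit or range.

## Working session

There is one attempt and no reset: what is moved stays moved. The work goes in short steps, Python scripts to look and compute and a tool call to move; the robot and the scene stay as the last step left them, time stands still between calls to the robot, and variables do not carry over. Pictures are saved under pics/ and viewed, at most 10 in all, crops included, and the job is handed in when it is done.

Besides the shell and the picture viewer there is one more tool, called after "Call:" in YAML: its name, and indented under it one key for each argument. jog_arm: Moves the arm, as the interface text tells. Its arguments: {"type":"object","properties":{"plan":{"type":"array"},"squeeze":{"type":"number"}},"required":["plan"]}

```bash
mkdir -p pics; cat > h.py <<'E'
import numpy as np, cv2
from bench import status, camera, order
from scipy.spatial.transform import Rotation as R
def snap(n):
    s=status.read_state(); c=camera(n)
    if 'mount' in c:
        T=np.eye(4); T[:3,:3]=R.from_quat(s['eef_rot']).as_matrix(); T[:3,3]=s['ee_pos']
        c['world_from_camera']=T@np.array(c['mount'])
    return c
def cloud(c):
    z=c['z_map']; v,u=np.mgrid[:z.shape[0],:z.shape[1]]
    p=np.stack([(u-c['cx'])/c['fx']*z,(v-c['cy'])/c['fy']*z,z],-1)
    W=np.array(c['world_from_camera']); P=p@W[:3,:3].T+W[:3,3]; P[z==0]=np.nan
    return P
def save(c,f,crop=None,k=1):
    im=c['image']
    if crop: im=im[crop[1]:crop[3],crop[0]:crop[2]]
    cv2.imwrite('pics/'+f,cv2.resize(im[:,:,::-1],None,fx=k,fy=k,interpolation=cv2.INTER_CUBIC))
E
python3 - <<'E'
from h import *
s=status.read_state(); print(s)
a=snap('scene');b=snap('side')
print(np.round(a['world_from_camera'],3),a['fx'],np.round(b['world_from_camera'],3),b['fx'])
np.save('a.npy',cloud(a));np.save('b.npy',cloud(b))
save(a,'scene.png',None,1.5);save(b,'side.png',None,1.5)
E
```

```text
{'time': 0.0, 'joint_positions': array([-1.37065336,  0.33283546, -0.06464951,  1.46095192,  0.02159685,
        1.34987462, -0.08846871]), 'joint_vel': array([ 3.42023158e-04, -3.31488296e-05,  1.30517608e-04,  2.33989555e-06,
       -1.71405264e-03, -2.40831256e-03,  1.88195777e-04]), 'joint_torque': array([ 5.84182744e-04, -6.23258400e+01,  2.49110861e-02, -3.89892876e+01,
       -6.13276125e-02,  4.00123664e-02,  1.52069429e-04]), 'ee_pos': array([0.13801561, 0.60917908, 0.22177147]), 'eef_rot': array([ 1.11139340e-01,  9.93804596e-01, -6.86192134e-04, -3.77525759e-05]), 'ft_force': array([-0.02187514,  0.03220896,  0.09764086]), 'torque': array([-0.04243228, -0.02067116,  0.0298235 ]), 'grip_force': 0.0, 'width': 0.08686566045603925}
[[ 0.228  0.819 -0.526  1.505]
 [ 0.973 -0.2    0.111 -0.231]
 [-0.014 -0.537 -0.843  1.554]
 [ 0.     0.     0.     1.   ]] 495.60590266437566 [[-0.931 -0.278  0.237  0.302]
 [-0.364  0.671 -0.645  0.846]
 [ 0.02  -0.687 -0.726  1.13 ]
 [ 0.     0.     0.     1.   ]] 475.0690824154086
```

View pics/scene.png

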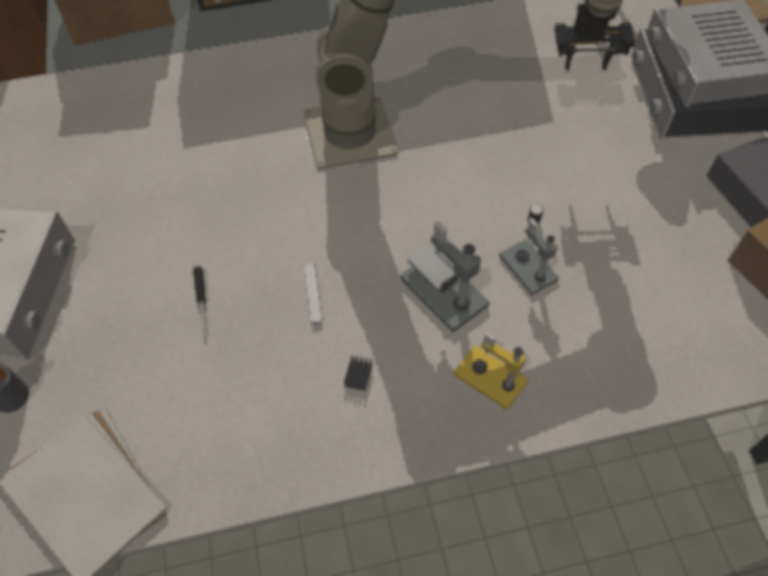

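View pics/side.png

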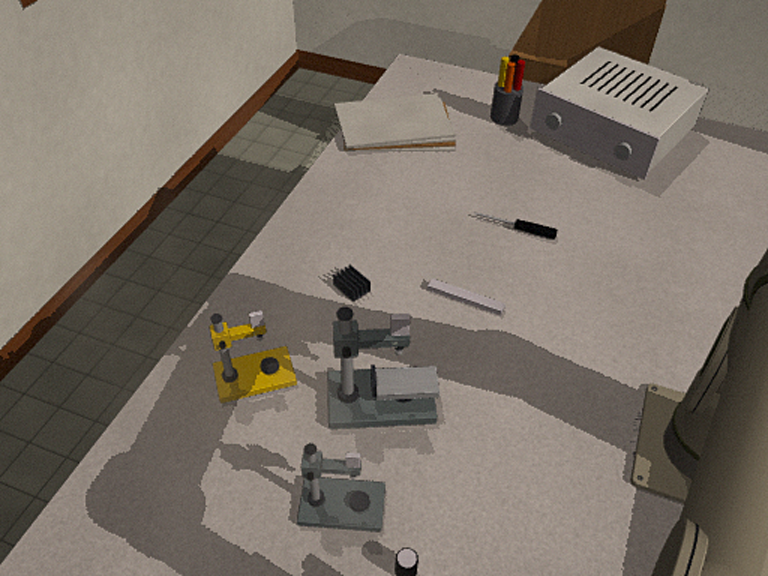

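Scene picture (px of the 768x576 view):
- **Bar:** white/aluminium strip at (313,295). It is the only bar-like thing.
- **Gauge candidates:** large grey with raised table at (445,280), small grey at (528,260), yellow at (492,372). I choose the large grey.
- **Bystanders:** capacitor (535,214), heatsink (358,373), screwdriver (200,300).

The side view agrees: gauge (380,380), bar (463,295).

```bash
python3 - <<'E'
from h import *
for n,(x0,y0,x1,y1) in {'a':(295,255,335,335),'b':(410,270,515,320)}.items():
    P=np.load(n+'.npy')[int(y0/1.5):int(y1/1.5),int(x0/1.5):int(x1/1.5)].reshape(-1,3)
    bz=np.nanmedian(P[:,2]); q=P[P[:,2]>0.010]
    r=cv2.minAreaRect(q[:,:2].astype(np.float32)*1000); print('bar',n,bz,len(q),np.median(q[:,2]),r)
for n in 'ab':
    P=np.load(n+'.npy').reshape(-1,3); q=P[(abs(P[:,0]-.55)<.35)&(P[:,1]>0.05)&(P[:,1]<.5)&(P[:,2]>.012)&(P[:,2]<.4)]
    # cluster map
    g=np.zeros((140,90),np.uint8); g[((q[:,0]-.2)/.005).astype(int),((q[:,1]-.05)/.005).astype(int)]=1
    k,l,st,ce=cv2.connectedComponentsWithStats(g)
    L=l[((q[:,0]-.2)/.005).astype(int),((q[:,1]-.05)/.005).astype(int)]
    for i in range(1,k):
        c=q[L==i]
        if len(c)>30: print(n,len(c),c.min(0).round(3),c.max(0).round(3))
E
python3 - <<'E'
from h import *
import numpy as np
a=snap('side'); save(a,'crop.png',(190,190,350,370),3.3)
E
```

```text
bar a 0.0017809849447646409 263 0.016462277176217732 ((511.36700439453125, -180.60743713378906), (179.00146484375, 88.4550552368164), 3.747931718826294)
bar b 0.000978198455606094 345 0.01592219935317818 ((512.225341796875, -197.8280029296875), (31.814186096191406, 170.44024658203125), 86.29592895507812)
a 95 [0.41  0.384 0.014] [0.446 0.418 0.059]
a 2066 [0.479 0.05  0.012] [0.703 0.206 0.262]
a 956 [0.489 0.278 0.012] [0.643 0.396 0.19 ]
a 1302 [0.749 0.074 0.012] [0.9   0.229 0.2  ]
b 248 [0.407 0.388 0.014] [0.442 0.423 0.055]
b 3819 [0.47  0.05  0.012] [0.697 0.212 0.26 ]
b 2322 [0.486 0.281 0.012] [0.642 0.4   0.184]
b 1864 [0.747 0.079 0.012] [0.9   0.238 0.194]
```

View pics/crop.png

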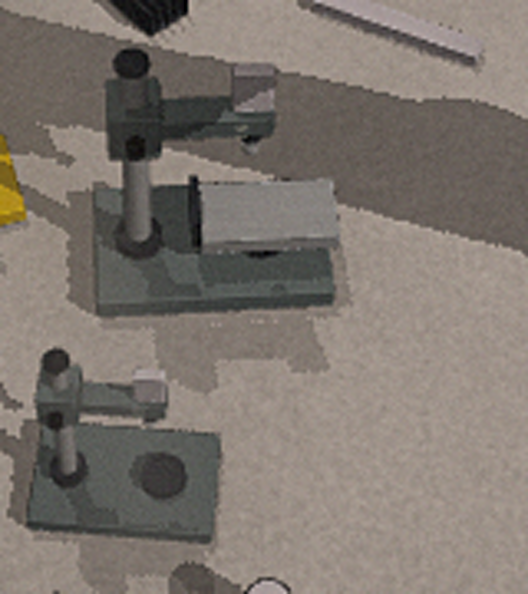

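The crop confirms the large grey gauge with the raised table at crop (265,215), stop (195,210), fin (255,88). Next I fit its pose.

```bash
cat > fit.py <<'E'
from h import *
def fitg(P,tag):
    P=P.reshape(-1,3); q=P[(P[:,0]>.45)&(P[:,0]<.72)&(P[:,1]>-.05)&(P[:,1]<.25)&(P[:,2]>.012)]
    h,e=np.histogram(q[:,2],np.arange(.045,.085,.001)); zt=e[h.argmax()]+.0005
    t=q[abs(q[:,2]-zt)<.004]; zt=np.median(t[:,2])
    r=cv2.minAreaRect(t[:,:2].astype(np.float32)*1000)
    b=q[abs(q[:,2]-.025)<.004]; rb=cv2.minAreaRect(b[:,:2].astype(np.float32)*1000)
    print(tag,'table z',zt,len(t),r,'base',np.median(b[:,2]),rb)
    f=q[(q[:,2]>.2)]
    print(' top z',q[:,2].max()); return q
if __name__=='__main__':
    for n in 'ab':
        q=fitg(np.load(n+'.npy'),n)
        c=q[q[:,2]>.252]; print(' coltop',c.mean(0) if len(c) else 0,len(c))
E
python3 fit.py
```

```text
a table z 0.06190239376843687 327 ((569.8099975585938, 104.20365142822266), (179.3482208251953, 61.61274337768555), 25.17635154724121) base 0.02515147151999586 ((587.2944946289062, 112.96324157714844), (199.2849884033203, 121.92036437988281), 25.36327362060547)
 top z 0.2615981097028335
 coltop [0.64193015 0.13934159 0.25697342] 50
b table z 0.06177419925328276 716 ((566.85791015625, 109.43278503417969), (176.3722381591797, 63.38774871826172), 27.16177749633789) base 0.025058572130871815 ((582.9041137695312, 115.97772216796875), (199.02615356445312, 124.0234375), 25.877321243286133)
 top z 0.2604847321350935
 coltop [0.63879434 0.1436491  0.25585267] 79
```

Call:
jog_arm:
  plan:
    - [0, 0, 0, -40, -35, -50, 1]
    - [0, 0, -0.05, -405, -378, -138, 1]
    - [0, 0, -0.1, -405, -378, -138, 1]
    - [0, 0, -0.15, -405, -378, -138, 1]
    - [0, 0, -0.15, -405, -378, -138, 1]
    - [0, 0, -0.15, -405, -378, -138, 1]
    - [0, 0, -0.15, -405, -378, -138, 1]
    - [0, 0, -0.15, -405, -378, -138, 1]
    - [0, 0, -0.15, -405, -378, -138, 1]
    - [0, 0, -0.15, -405, -378, -138, 1]
    - [0, 0, -0.15, -405, -378, -138, 1]
    - [0, 0, -0.15, -405, -378, -138, 1]

```text
time: 1.35
ee_pos: [0.4513, 0.1474, 0.3614]
eef_rot: [0.039, 0.999, 0.0, 0.001]
ft_force: [0.3, 0.3, 0.1]
width: 0.0872
grip_force: 0.0
```

```bash
python3 - <<'E'
from fit import *
w=snap('wrist'); P=cloud(w); np.save('w1.npy',P); print(np.round(w['mount'],3),w['fx'])
q=fitg(P,'w'); c=q[q[:,2]>.252]; print(len(c),c.mean(0) if len(c) else 0)
for lo,hi in ((.225,.25),(.19,.222)):
  f=q[(q[:,2]>lo)&(q[:,2]<hi)]; print(lo,len(f),f.min(0) if len(f) else 0,f.max(0) if len(f) else 0)
print(np.nanmin(P.reshape(-1,3),0),np.nanmax(P.reshape(-1,3),0))
save(w,'w1.png',None,1.2)
E
```

```text
[[ 0.001 -0.965 -0.262  0.072]
 [ 1.     0.     0.001 -0.001]
 [-0.    -0.262  0.965 -0.162]
 [ 0.     0.     0.     1.   ]] 281.28368487565024
w table z 0.06087724842016112 2155 ((543.0720825195312, 94.27735137939453), (120.30671691894531, 60.52558517456055), 25.598060607910156) base 0.02416556366021483 ((581.3190307617188, 112.95819091796875), (195.43035888671875, 119.46540069580078), 25.624982833862305)
 top z 0.46598966241979967
3339 [0.45973099 0.18557727 0.43441625]
0.225 282 [0.5456884  0.09023817 0.22528508] [0.57258707 0.11226263 0.24229263]
0.19 538 [0.53670888 0.10337309 0.1900205 ] [0.61968813 0.17010107 0.22124367]
[ 0.16412366 -0.38128749 -0.00467241] [1.00655018 0.63214453 0.48366187]
```

View pics/w1.png

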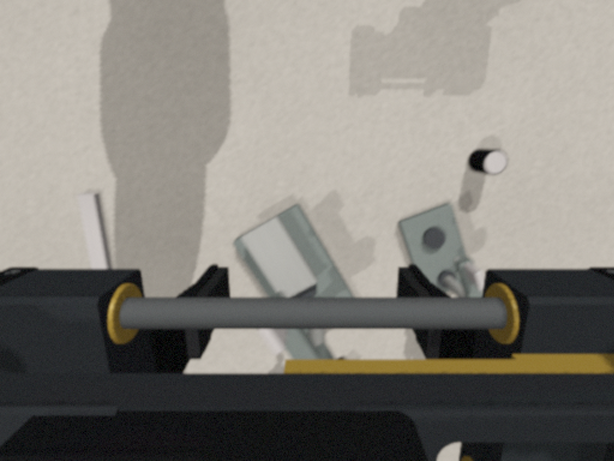

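Call:
jog_arm:
  plan:
    - [0, 0, 0, -20, -345, 40, 1]
    - [0, 0, 0, -20, -345, 40, 1]
    - [0, 0, 0, -20, -345, 40, 1]
    - [0, 0, 0, -20, -345, 40, 1]
    - [0, 0, 0, -20, -345, 40, 1]
    - [0, 0, 0, -20, -345, 40, 1]
    - [0, 0, 0, -20, -345, 40, 1]
    - [0, 0, 0, -20, -345, 40, 1]
    - [0, 0, 0, -20, -345, 40, 1]

```text
time: 2.3
ee_pos: [0.4441, -0.1946, 0.3202]
eef_rot: [0.038, 0.999, 0.0, -0.0]
ft_force: [0.9, 1.4, 0.3]
width: 0.0873
grip_force: 0.0
```

Wrist picture: gauge table front at (290,260), with bar near end at (92,195), partly behind the fingers. The table fit gives the gauge origin at about (0.559,0.102) and yaw 25.6°. Now the bar.

```bash
python3 - <<'E'
from h import *
w=snap('wrist'); 
for n,P in (('w1',np.load('w1.npy')),('w2',cloud(w)),('a',np.load('a.npy')),('b',np.load('b.npy'))):
    P=P.reshape(-1,3); bz=np.nanmedian(P[(abs(P[:,0]-.5)<.1)&(abs(P[:,1]+.2)<.1)][:,2])
    q=P[(P[:,0]>.38)&(P[:,0]<.63)&(P[:,1]>-.25)&(P[:,1]<-.15)&(P[:,2]>bz+.011)&(P[:,2]<.03)]
    if len(q)<20: continue
    r=cv2.minAreaRect(q[:,:2].astype(np.float32)*1000)
    m=q[:,:2].mean(0); d=np.linalg.svd(q[:,:2]-m,full_matrices=False)[2][0]; d*=np.sign(d[0])
    print(n,bz,np.median(q[:,2]),len(q),np.round(r[0],1),np.round(r[1],1),'pca',m.round(4),np.degrees(np.arctan2(d[1],d[0])).round(2),q[:,:2].min(0).round(4),q[:,:2].max(0).round(4))
E
```

```text
w1 -0.0006361806768609979 0.0150053913332443 945 [ 489.  -198.7] [ 27.2 122.6] pca [ 0.4871 -0.1974] -4.0 [ 0.4274 -0.2157] [ 0.5509 -0.1818]
a 0.0012736525228809192 0.017197069353704242 231 [ 513.9 -201.1] [ 24.5 174. ] pca [ 0.5202 -0.2016] -3.9 [ 0.4276 -0.2192] [ 0.6011 -0.1845]
b 0.0006948148681419353 0.01617026167752522 321 [ 512.2 -197.8] [ 31.8 170.4] pca [ 0.5108 -0.1969] -3.96 [ 0.4266 -0.2157] [ 0.5968 -0.179 ]
```

Call:
jog_arm:
  plan:
    - [0, 0, -0.007, -8, 0, 50, 1]
    - [0, 0, -0.007, -8, 0, 100, 1]
    - [0, 0, -0.007, -8, 0, 150, 1]
    - [0, 0, -0.007, -8, 0, 200, 1]
    - [0, 0, -0.007, -8, 0, 245, 1]
    - [0, 0, -0.007, -8, 0, 275, 1]
    - [0, 0, -0.007, -8, 0, 285, 1]
    - [0, 0, -0.007, -8, 0, 285, 1]
  squeeze: 60

```text
time: 3.15
ee_pos: [0.4521, -0.1935, 0.0348]
eef_rot: [0.032, 0.999, 0.0, -0.001]
ft_force: [0.8, 0.3, 0.4]
width: 0.0871
grip_force: 0.0
```

```bash
python3 - <<'E'
from h import *
s=status.read_state(); print(s['ee_pos'],s['ft_force'])
w=snap('wrist'); P=cloud(w).reshape(-1,3)
q=P[(P[:,0]>.38)&(P[:,0]<.63)&(P[:,1]>-.25)&(P[:,1]<-.15)&(P[:,2]>.011)&(P[:,2]<.022)]
print(len(q), q.min(0) if len(q) else 0,q.max(0) if len(q) else 0)
E
```

```text
[ 0.45208381 -0.19350275  0.03484738] [0.76512329 0.34312659 0.36579958]
2860 [ 0.42756487 -0.21285984  0.0110032 ] [ 0.51073593 -0.18287512  0.01770874]
```

Call:
jog_arm:
  plan:
    - [0, 0, 0, 0, -1.5, 20, 1]
    - [0, 0, 0, 0, -1.5, 31, 1]
    - [0, 0, 0, 0, -1.5, 31, 1]
    - [0, 0, 0, 0, -1.5, 31, -1]
    - [0, 0, 0, 0, -1.5, 31, -1]
    - [0, 0, 0, 0, -1.5, 31, -1]
    - [0, 0, 0, 0, -1.5, 31, -1]
    - [0, 0, 0, 0, -1.5, 31, -1]
    - [0, 0, 0, 0, -1.5, 31, -1]
    - [0, 0, 0, 0, -1.5, 31, -1]
  squeeze: 60

```text
time: 4.2
ee_pos: [0.4523, -0.1962, 0.0045]
eef_rot: [0.033, 0.999, 0.0, -0.0]
ft_force: [0.4, -0.1, -0.0]
width: 0.039
grip_force: 0.0
```

Call:
jog_arm:
  plan:
    - [0, 0, 0, 0, 0, 0, -1]
    - [0, 0, 0, 0, 0, 0, -1]
    - [0, 0, 0, 0, 0, 0, -1]
    - [0, 0, 0, 0, 0, 0, -1]
  squeeze: 60

```text
time: 4.6
ee_pos: [0.4523, -0.1961, 0.0045]
eef_rot: [0.033, 0.999, 0.0, -0.0]
ft_force: [0.2, 0.8, 0.6]
width: 0.0246
grip_force: 60.0
```

Call:
jog_arm:
  plan:
    - [0, 0, 0, 0, 0, -15, -1]
    - [0, 0, 0, 0, 0, -50, -1]
    - [0, 0, 0, 0, 0, -90, -1]
    - [0, 0, -0.13, -10, 40, -90, -1]
    - [0, 0, -0.26, -20, 80, -90, -1]
    - [0, 0, -0.39, -30, 120, -90, -1]
    - [0, 0, -0.513, -35, 160, -90, -1]
    - [0, 0, -0.513, -35, 160, -90, -1]
    - [0, 0, -0.513, -35, 160, -90, -1]

```text
time: 5.5
ee_pos: [0.4977, -0.0384, 0.0951]
eef_rot: [-0.222, 0.975, -0.0, 0.0]
ft_force: [0.9, 0.2, -2.8]
width: 0.0245
grip_force: 60.0
```

```bash
python3 - <<'E'
from h import *
s=status.read_state(); print(s['ee_pos'],s['eef_rot'],s['ft_force'],s['torque'])
for n in ('scene','side'):
    c=snap(n);P=cloud(c).reshape(-1,3)
    g=np.radians(25.6);u=np.array([np.cos(g),np.sin(g)]);v=np.array([-u[1],u[0]])
    D=P[:,:2]-s['ee_pos'][:2]; x=D@u;y=D@v
    m=(x>20e-3)&(x<.17)&(abs(y)<.02)&(P[:,2]>.085)&(P[:,2]<.125); q=P[m]
    print(n,m.sum())
    if m.sum()>20:
        print('end x',np.percentile(x[m],99.5),'z fit',np.polyfit(x[m],q[:,2],1),'yaw rel deg',np.degrees(np.polyfit(x[m],y[m],1)[0]))
E
```

```text
[ 0.49769915 -0.03842561  0.09513993] [-2.22200562e-01  9.75000974e-01 -1.06829515e-04  1.73589052e-05] [ 0.87114411  0.19252061 -2.81108837] [-0.08789506  0.10438358 -0.05803658]
scene 264
end x 0.14714350737437934 z fit [-0.01000957  0.10621269] yaw rel deg 0.7008615776491475
side 272
end x 0.14506105564292737 z fit [0.01538165 0.10284738] yaw rel deg -2.7195416564832113
```

Call:
jog_arm:
  plan:
    - [0, 0, 0, 0, 35, 0, -1]
    - [0, 0, 0, 0, 70, 0, -1]
    - [0, 0, 0, 0, 95, 0, -1]
    - [0, 0, 0, 0, 100, 5, -1]
    - [0, 0, 0, 0, 100, 15, -1]
    - [0, 0, 0, 0, 100, 20, -1]
    - [0, 0, 0, 0, 100, 22, -1]
    - [0, 0, 0, 0, 100, 22, -1]

```text
time: 6.4
ee_pos: [0.4545, 0.0501, 0.0721]
eef_rot: [-0.221, 0.975, -0.0, -0.001]
ft_force: [-0.7, -0.1, -2.2]
width: 0.0239
grip_force: 60.0
```

```bash
cat > look.py <<'E'
from h import *
import sys
s=status.read_state(); print(s['ee_pos'],s['eef_rot'],s['ft_force'])
g=np.radians(25.6);u=np.array([np.cos(g),np.sin(g)]);v=np.array([-u[1],u[0]])
for n in ('scene','side'):
    c=snap(n);P=cloud(c)
    if n=='side': save(c,sys.argv[1],(200,190,330,320),4.5)
    P=P.reshape(-1,3);D=P[:,:2]-[.559,.102];x=D@u;y=D@v
    for z0,z1,l in ((.055,.067,'table'),(.071,.1,'bar')):
        m=(x>-.14)&(x<.05)&(abs(y)<.04)&(P[:,2]>z0)&(P[:,2]<z1)
        if l=='table': m&=x>-.07
        if m.sum()<10: continue
        print(n,l,m.sum(),'z',np.median(P[m,2]).round(4),'x',np.percentile(x[m],[1,99]).round(4),'y',np.percentile(y[m],[1,50,99]).round(4))
E
python3 look.py s2.png
```

```text
[0.45448174 0.05010401 0.07206405] [-2.20778848e-01  9.75323696e-01 -3.68808593e-04 -5.01784451e-04] [-0.70809698 -0.06425628 -2.18208935]
scene table 211 z 0.0619 x [-0.0691  0.0476] y [-0.0327 -0.0179  0.0282]
scene bar 338 z 0.0827 x [-0.1171  0.047 ] y [-0.024  -0.0058  0.0162]
side table 364 z 0.0614 x [-0.0681  0.0428] y [-0.0241  0.0203  0.0337]
side bar 487 z 0.0823 x [-0.0941  0.0445] y [-0.015   0.0039  0.0254]
```

View pics/s2.png

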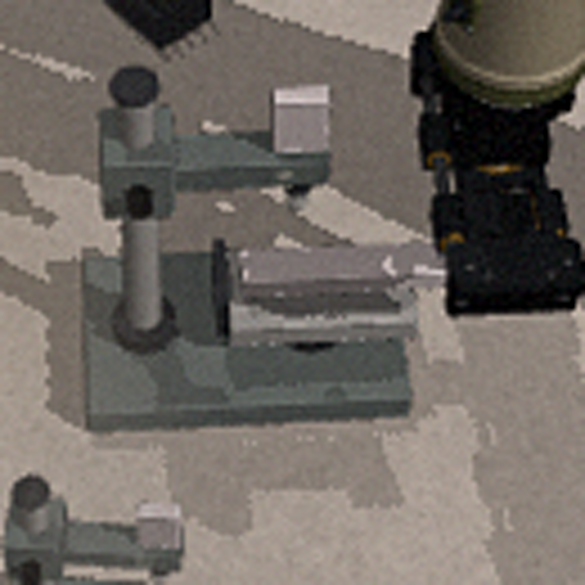

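The side crop shows the bar (340,265) over the table middle, its end a few mm short of the stop (220,290). Now I feel downward.

Call:
jog_arm:
  plan:
    - [0, 0, 0, 0, 1, 2, -1]
    - [0, 0, 0, 0, 1, 3, -1]
    - [0, 0, 0, 0, 1, 4, -1]
    - [0, 0, 0, 0, 1, 4.5, -1]
    - [0, 0, 0, 0, 1, 4.5, -1]

```text
time: 7.0
ee_pos: [0.454, 0.0523, 0.068]
eef_rot: [-0.222, 0.975, 0.0, -0.0]
ft_force: [-0.0, 0.0, -1.9]
width: 0.0241
grip_force: 60.0
```

Call:
jog_arm:
  plan:
    - [0, 0, 0, 0, 0, 0.7, -1]
    - [0, 0, 0, 0, 0, 1.2, -1]
    - [0, 0, 0, 0, 0, 1.2, -1]

```text
time: 7.3
ee_pos: [0.4541, 0.0522, 0.0668]
eef_rot: [-0.222, 0.975, 0.0, 0.0]
ft_force: [-0.4, -0.1, -1.1]
width: 0.0243
grip_force: 60.0
```

Call:
jog_arm:
  plan:
    - [0, 0, 0, 0, 0, 0.5, -1]
    - [0, 0, 0, 0, 0, 1, -1]
    - [0, 0, 0, 0, 0, 1, -1]

```text
time: 7.6
ee_pos: [0.4541, 0.0523, 0.066]
eef_rot: [-0.222, 0.975, 0.0, -0.0]
ft_force: [-2.3, 0.2, 2.2]
width: 0.0247
grip_force: 60.0
```

Call:
jog_arm:
  plan:
    - [0, 0, 0, -3, 0, 0, -1]
    - [0, 0, 0, -6, 0, 0, -1]
    - [0, 0, 0, -8, 0, 0, -1]
    - [0, 0, 0, -8, 0, 0, -1]

```text
time: 8.0
ee_pos: [0.4612, 0.0556, 0.0659]
eef_rot: [-0.222, 0.975, -0.0, -0.0]
ft_force: [-5.4, -1.3, 7.0]
width: 0.024
grip_force: 60.0
```

Call:
jog_arm:
  plan:
    - [0, 0, 0, -1, 0, 0, -1]
    - [0, 0, 0, -2, 0, 0, -1]
    - [0, 0, 0, -2, 0, 0, -1]

```text
time: 8.3
ee_pos: [0.4613, 0.0557, 0.0658]
eef_rot: [-0.221, 0.975, 0.0, -0.002]
ft_force: [-14.5, -5.5, 19.1]
width: 0.0244
grip_force: 60.0
```

Call:
jog_arm:
  plan:
    - [0, 0, 0, 0.5, 0, -0.7, -1]
    - [0, 0, 0, 0.5, 0, -0.7, -1]

```text
time: 8.5
ee_pos: [0.4612, 0.0557, 0.0659]
eef_rot: [-0.222, 0.975, -0.0, -0.002]
ft_force: [-7.3, -3.9, 3.6]
width: 0.024
grip_force: 60.0
```

```bash
python3 look.py s3.png
```

```text
[0.46123878 0.05570375 0.06589465] [-2.21556264e-01  9.75146212e-01 -1.04453857e-04 -1.63598452e-03] [-7.2988229  -3.86335399  3.62722259]
scene table 207 z 0.0621 x [-0.0683  0.0477] y [-0.0342 -0.0179  0.028 ]
scene bar 310 z 0.0787 x [-0.1069  0.0462] y [-0.0235 -0.0027  0.0198]
side table 370 z 0.0617 x [-0.0686  0.0443] y [-0.029   0.0204  0.0337]
side bar 438 z 0.0776 x [-0.0846  0.0449] y [-0.0152  0.0044  0.026 ]
```

Call:
jog_arm:
  plan:
    - [0, 0, 0, 0, 0, 0, 0.2]
    - [0, 0, 0, 0, 0, 0, 0.6]
    - [0, 0, 0, 0, 0, 0, 1]
    - [0, 0, 0, 0, 0, 0, 1]
    - [0, 0, 0, 0, 0, 0, 1]

```text
time: 9.1
ee_pos: [0.4628, 0.0565, 0.0666]
eef_rot: [-0.222, 0.975, 0.0, 0.0]
ft_force: [1.0, -0.3, 0.4]
width: 0.0565
grip_force: 0.0
```

Call:
jog_arm:
  plan:
    - [0, 0, 0, 0, 0, -20, 1]
    - [0, 0, 0, 0, 0, -60, 1]
    - [0, 0, 0, 0, 0, -110, 1]
    - [0, 0, 0, 0, 0, -160, 1]
    - [0, 0, 0, 0, 0, -210, 1]
    - [0, 0, 0, 0, 0, -235, 1]
    - [0, 0, 0, 0, 0, -235, 1]

```text
time: 9.8
ee_pos: [0.4642, 0.0567, 0.3052]
eef_rot: [-0.222, 0.975, 0.001, 0.003]
ft_force: [-0.5, 0.5, -0.7]
width: 0.0872
grip_force: 0.0
```

```bash
cat > look2.py <<'E'
from h import *
import sys
s=status.read_state(); print(s['ee_pos'],s['eef_rot'],s['ft_force'])
g=np.radians(25.6);u=np.array([np.cos(g),np.sin(g)]);v=np.array([-u[1],u[0]])
for n in ('scene','side','wrist'):
    c=snap(n);P=cloud(c)
    if n==sys.argv[1]: save(c,sys.argv[2],None,1.2)
    P=P.reshape(-1,3);D=P[:,:2]-[.559,.102];x=D@u;y=D@v
    for z0,z1,l in ((.058,.067,'table'),(.0755,.082,'bar'),(.234,.248,'fintop'),(.19,.205,'armtop')):
        m=(x>-.16)&(x<.05)&(abs(y)<.04)&(P[:,2]>z0)&(P[:,2]<z1)
        if l=='fintop': m&=(abs(x)<.03)&(abs(y)<.02)
        if m.sum()<10: continue
        ex='' if l!='bar' else np.degrees(np.polyfit(x[m],y[m],1)[0])
        print(n,l,m.sum(),'z',np.percentile(P[m,2],[50,98]).round(4),'x',np.percentile(x[m],[1,99]).round(4),'y',np.percentile(y[m],[1,50,99]).round(4),ex)
E
python3 look2.py wrist w3.png
```

```text
[0.46420155 0.05666548 0.30519233] [-2.21726179e-01  9.75103701e-01  8.64616257e-04  3.08654362e-03] [-0.50073761  0.46851393 -0.72716534]
scene table 187 z [0.0628 0.0667] x [-0.0789  0.0475] y [-0.0322 -0.0172  0.0283] 
scene bar 191 z [0.0789 0.0819] x [-0.1296  0.0461] y [-0.0199 -0.0031  0.0162] -0.8448336214698965
scene fintop 38 z [0.242  0.2466] x [-0.0165  0.0146] y [-0.0101 -0.0029  0.0073] 
scene armtop 112 z [0.1971 0.2043] x [-0.0171  0.0492] y [-0.0168 -0.0059  0.0109] 
side table 374 z [0.0621 0.0666] x [-0.1146  0.0416] y [-0.0282  0.019   0.0334] 
side bar 429 z [0.0782 0.0816] x [-0.1296  0.0446] y [-0.0173  0.0034  0.0217] 0.13556340784040685
side fintop 71 z [0.2404 0.2441] x [-0.0167  0.0136] y [-0.0061  0.0039  0.0113] 
side armtop 202 z [0.1969 0.2043] x [-0.0175  0.0491] y [-0.0103  0.008   0.0167] 
wrist table 1317 z [0.0609 0.0627] x [-0.1325  0.0151] y [-0.0302 -0.0139  0.0291] 
wrist bar 1601 z [0.077  0.0786] x [-0.1314  0.007 ] y [-0.0124 -0.0006  0.0121] -0.3528546674577607
wrist fintop 48 z [0.2365 0.2392] x [-0.0193 -0.0169] y [-0.006  -0.0004  0.0052] 
wrist armtop 340 z [0.1959 0.2038] x [-0.019   0.0124] y [-0.0136 -0.0015  0.0116]
```

View pics/w3.png

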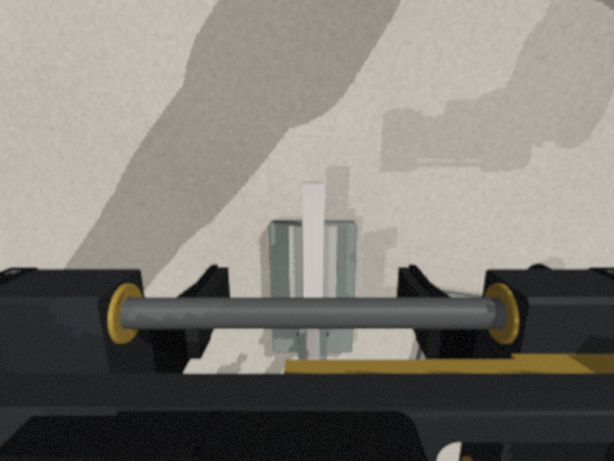

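Wrist picture: the bar (313,240) lies centred on the table (270–355), with the same margins on both sides and its near end at the expected place. Now to the fin.

Call:
jog_arm:
  plan:
    - [0, 0, 0, -35, 0, 0, 1]
    - [0, 0, 0, -75, 0, 0, 1]
    - [0, 0, 0, -105, 0, 0, 1]
    - [0, 0, 0, -105, 0, 0, 1]
    - [0, 0, 0, -105, 0, 20, 1]
    - [0, 0, 0, -105, 0, 50, 1]
    - [0, 0, 0, -105, 0, 80, 1]
    - [0, 0, 0, -105, 0, 90, 1]
    - [0, 0, 0, -105, 0, 90, 1]
    - [0, 0, 0, -105, 0, 90, 1]
  squeeze: 40

```text
time: 10.95
ee_pos: [0.5576, 0.1016, 0.2125]
eef_rot: [-0.222, 0.975, 0.0, 0.0]
ft_force: [-0.5, -0.1, 0.5]
width: 0.0874
grip_force: 0.0
```

```bash
python3 - <<'E'
from h import *
s=status.read_state(); print(s['ee_pos'],s['eef_rot'],s['ft_force'])
D=s['ee_pos'][:2]-[.559,.102]; g=np.radians(25.6); print('gauge',D@[np.cos(g),np.sin(g)],D@[-np.sin(g),np.cos(g)])
E
```

```text
[0.55757608 0.10160079 0.21250973] [-2.21591262e-01  9.75139549e-01  6.41960204e-05  4.11063436e-04] [-0.46914077 -0.06567186  0.53564192]
gauge -0.0014566255766394244 0.00025523563559065886
```

Call:
jog_arm:
  plan:
    - [0, 0, 0, 0, 0, 7, 1]
    - [0, 0, 0, 0, 0, 7, 0]
    - [0, 0, 0, 0, 0, 7, -0.3]
    - [0, 0, 0, 0, 0, 7, -0.6]
    - [0, 0, 0, 0, 0, 7, -0.6]
    - [0, 0, 0, 0, 0, 7, -0.6]
    - [0, 0, 0, 0, 0, 7, -1]
    - [0, 0, 0, 0, 0, 7, -1]
    - [0, 0, 0, 0, 0, 7, -1]
    - [0, 0, 0, 0, 0, 7, -1]
    - [0, 0, 0, 0, 0, 7, -1]
    - [0, 0, 0, 0, 0, 7, -1]
  squeeze: 40

```text
time: 12.15
ee_pos: [0.5576, 0.1012, 0.2045]
eef_rot: [-0.221, 0.975, -0.0, 0.0]
ft_force: [0.8, -1.9, -1.1]
width: 0.0119
grip_force: 40.0
```

Call:
jog_arm:
  plan:
    - [0, 0, 0, 0, 0, 3, -1]
    - [0, 0, 0, 0, 0, 10, -1]
    - [0, 0, 0, 0, 0, 19, -1]
    - [0, 0, 0, 0, 0, 28, -1]
    - [0, 0, 0, 0, 0, 37, -1]
    - [0, 0, 0, 0, 0, 46, -1]
    - [0, 0, 0, 0, 0, 54, -1]
    - [0, 0, 0, 0, 0, 58, -1]
    - [0, 0, 0, 0, 0, 60, -1]
    - [0, 0, 0, 0, 0, 60, -1]

```text
time: 13.15
ee_pos: [0.5576, 0.1012, 0.1434]
eef_rot: [-0.221, 0.975, -0.0, 0.0]
ft_force: [4.7, -4.4, -4.0]
width: 0.0117
grip_force: 40.0
```

```bash
cat > look3.py <<'E'
from h import *
import sys
s=status.read_state(); print(s['ee_pos'],s['eef_rot'],s['ft_force'],s['torque'],s['width'])
g=np.radians(25.6);u=np.array([np.cos(g),np.sin(g)]);v=np.array([-u[1],u[0]])
for n in ('scene','side'):
    c=snap(n)
    if n==sys.argv[1]: save(c,sys.argv[2],tuple(map(int,sys.argv[3].split(','))),float(sys.argv[4]))
    P=cloud(c).reshape(-1,3);D=P[:,:2]-[.559,.102];x=D@u;y=D@v
    m=(x>.018)&(x<.055)&(abs(y)<.012)&(P[:,2]>.1)&(P[:,2]<.22)
    h,e=np.histogram(P[m,2],np.arange(.1,.22,.002)); k=h.argmax(); mm=m&(abs(P[:,2]-e[k]-.001)<.004)
    print(n,'armtop',np.median(P[mm,2]),mm.sum())
    m=(x>-.14)&(x<-.03)&(abs(y)<.02)&(P[:,2]>.07)&(P[:,2]<.085)
    print('bar',m.sum(),np.median(P[m,2]) if m.any() else 0, np.percentile(x[m],1))
E
python3 look3.py side s4.png 200,190,330,300 5
```

```text
[0.55758287 0.1012267  0.14343061] [-2.21491911e-01  9.75162071e-01 -4.94168678e-04  1.59743673e-04] [ 4.6795752  -4.43287318 -4.04433771] [-0.88933522 -1.03201113 -0.05458858] 0.011746120609972125
scene armtop 0.13685535569859741 45
bar 18 0.07788934187292562 -0.0465712457935693
side armtop 0.13545519978031884 69
bar 327 0.0773321762078989 -0.13077478689387284
```

View pics/s4.png

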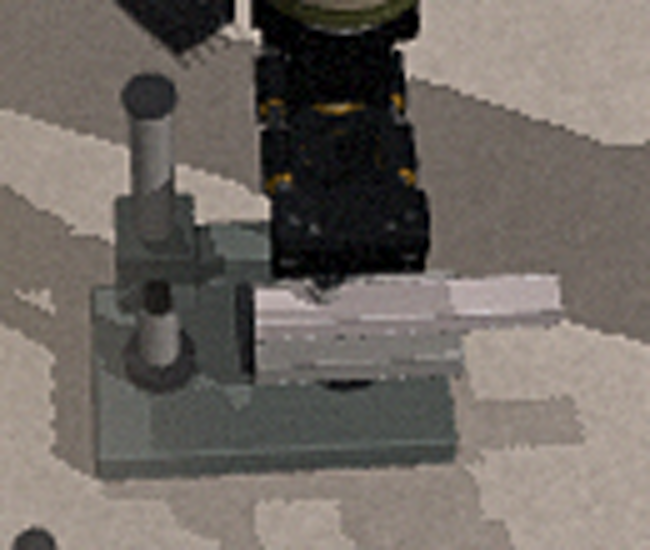

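Side crop: the hand holds the fin, with the arm above the bar at (340,280). The depth readings give a remaining gap of about 6 mm. Now I feel for contact in 1 mm steps.

Call:
jog_arm:
  plan:
    - [0, 0, 0, 0, 0, 1, -1]
    - [0, 0, 0, 0, 0, 2, -1]
    - [0, 0, 0, 0, 0, 3, -1]

```text
time: 13.55
ee_pos: [0.5576, 0.1012, 0.1409]
eef_rot: [-0.221, 0.975, -0.0, 0.0]
ft_force: [2.3, -4.5, 2.7]
width: 0.0116
grip_force: 40.0
```

Call:
jog_arm:
  plan:
    - [0, 0, 0, 0, 0, 0.5, -1]
    - [0, 0, 0, 0, 0, 1, -1]

```text
time: 13.75
ee_pos: [0.5576, 0.1012, 0.1399]
eef_rot: [-0.221, 0.975, -0.0, 0.0]
ft_force: [2.4, -4.0, 1.9]
width: 0.0117
grip_force: 40.0
```

Call:
jog_arm:
  plan:
    - [0, 0, 0, 0, 0, 0.5, -1]
    - [0, 0, 0, 0, 0, 1, -1]

```text
time: 13.95
ee_pos: [0.5576, 0.1012, 0.1389]
eef_rot: [-0.221, 0.975, -0.0, 0.0]
ft_force: [2.1, -4.5, 1.9]
width: 0.012
grip_force: 40.0
```

Call:
jog_arm:
  plan:
    - [0, 0, 0, 0, 0, 0.5, -1]
    - [0, 0, 0, 0, 0, 1, -1]

```text
time: 14.15
ee_pos: [0.5576, 0.1012, 0.1379]
eef_rot: [-0.221, 0.975, -0.0, 0.0]
ft_force: [2.1, -4.4, 1.8]
width: 0.0122
grip_force: 40.0
```

Call:
jog_arm:
  plan:
    - [0, 0, 0, 0, 0, 0.5, -1]
    - [0, 0, 0, 0, 0, 1, -1]

```text
time: 14.35
ee_pos: [0.5576, 0.1012, 0.1371]
eef_rot: [-0.221, 0.975, -0.0, 0.0]
ft_force: [1.8, -3.9, 3.1]
width: 0.0113
grip_force: 40.0
```

Call:
jog_arm:
  plan:
    - [0, 0, 0, 0, 0, 0.5, -1]
    - [0, 0, 0, 0, 0, 1, -1]

```text
time: 14.55
ee_pos: [0.5576, 0.1012, 0.1361]
eef_rot: [-0.221, 0.975, -0.0, 0.0]
ft_force: [1.4, -5.2, 4.6]
width: 0.0119
grip_force: 40.0
```

Call:
jog_arm:
  plan:
    - [0, 0, 0, 0, 0, 0.5, -1]
    - [0, 0, 0, 0, 0, 1, -1]

```text
time: 14.75
ee_pos: [0.5576, 0.1012, 0.1352]
eef_rot: [-0.221, 0.975, -0.0, 0.0]
ft_force: [1.2, -4.9, 4.9]
width: 0.0117
grip_force: 40.0
```

Call:
jog_arm:
  plan:
    - [0, 0, 0, 0, 0, 0.5, -1]
    - [0, 0, 0, 0, 0, 1, -1]

```text
time: 14.95
ee_pos: [0.5576, 0.1012, 0.1343]
eef_rot: [-0.221, 0.975, -0.0, 0.0]
ft_force: [1.1, -4.9, 5.1]
width: 0.0118
grip_force: 40.0
```

Contact came at TCP z≈0.1373, so the 6 mm point is z≈0.1313, 3 mm more.

Call:
jog_arm:
  plan:
    - [0, 0, 0, 0, 0, 0.5, -1]
    - [0, 0, 0, 0, 0, 1, -1]

```text
time: 15.15
ee_pos: [0.5576, 0.1012, 0.1333]
eef_rot: [-0.221, 0.975, -0.0, 0.0]
ft_force: [-0.1, -5.1, 4.4]
width: 0.0118
grip_force: 40.0
```

Call:
jog_arm:
  plan:
    - [0, 0, 0, 0, 0, 0.5, -1]
    - [0, 0, 0, 0, 0, 1, -1]

```text
time: 15.35
ee_pos: [0.5576, 0.1012, 0.1323]
eef_rot: [-0.221, 0.975, -0.0, 0.0]
ft_force: [0.7, -5.0, 6.3]
width: 0.0118
grip_force: 40.0
```

Call:
jog_arm:
  plan:
    - [0, 0, 0, 0, 0, 0.5, -1]
    - [0, 0, 0, 0, 0, 0.8, -1]
    - [0, 0, 0, 0, 0, 0.8, -1]

```text
time: 15.65
ee_pos: [0.5576, 0.1012, 0.1315]
eef_rot: [-0.221, 0.975, -0.0, 0.0]
ft_force: [0.1, -5.8, 5.6]
width: 0.0117
grip_force: 40.0
```

```bash
python3 look3.py side s5.png 240,215,330,275 8.8
```

```text
[0.55759532 0.10121145 0.13149264] [-2.21476589e-01  9.75165627e-01 -2.51564064e-04  2.38786027e-04] [ 0.13582327 -5.76935205  5.6331068 ] [-1.05431961 -0.04408201  0.0212461 ] 0.011698965343567016
scene armtop 0.12329023133354489 43
bar 10 0.07893958575934601 -0.05117876465023053
side armtop 0.12342092977402586 65
bar 313 0.0774323950746183 -0.13134250047589482
```

View pics/s5.png

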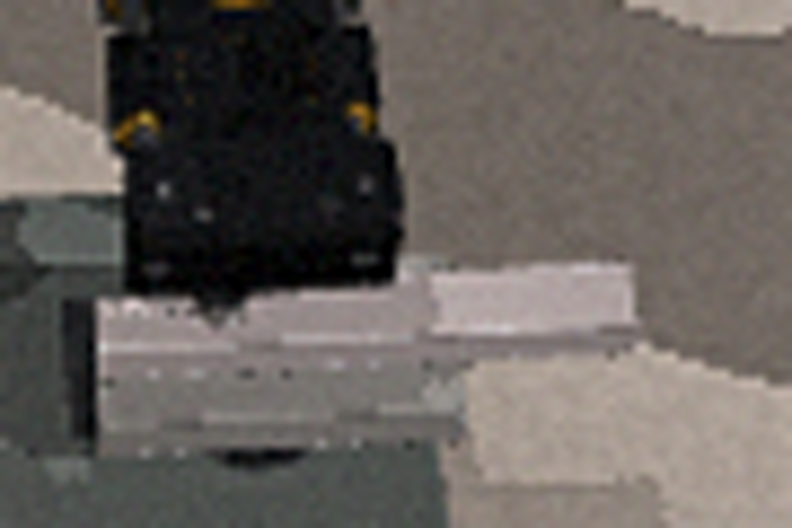

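Side crop: hand over the bar and bar still against the stop (80,370). The pointer is hidden by the hand. Depth gives about 6.5 mm and feel gives about 5.8 mm. I release and check.

Call:
jog_arm:
  plan:
    - [0, 0, 0, 0, 0, 0, -0.6]
    - [0, 0, 0, 0, 0, 0, 0]
    - [0, 0, 0, 0, 0, 0, 0.5]
    - [0, 0, 0, 0, 0, 0, 0.8]
    - [0, 0, 0, 0, 0, 0, 0.8]
    - [0, 0, 0, 0, 0, 0, 0.8]

```text
time: 16.35
ee_pos: [0.5572, 0.1019, 0.1317]
eef_rot: [-0.222, 0.975, 0.0, -0.0]
ft_force: [-0.5, -0.7, 0.9]
width: 0.0496
grip_force: 0.0
```

Call:
jog_arm:
  plan:
    - [0, 0, 0, 0, 0, -10, 0.8]
    - [0, 0, 0, 0, 0, -40, 0.8]
    - [0, 0, 0, 0, 0, -80, 0.8]
    - [0, 0, 0, 0, 0, -125, 0.8]
    - [0, 0, 0, 0, 0, -165, 0.8]
    - [0, 0, 0, 40, 0, -180, 0.8]
    - [0, 0, 0, 85, -20, -180, 0.8]
    - [0, 0, 0, 110, -65, -180, 0.8]
    - [0, 0, 0, 120, -110, -180, 0.8]
    - [0, 0, 0, 120, -140, -180, 0.8]
    - [0, 0, 0, 120, -140, -180, 0.8]

```text
time: 17.45
ee_pos: [0.5099, -0.0811, 0.3128]
eef_rot: [-0.219, 0.976, -0.001, 0.001]
ft_force: [-0.0, 0.3, 0.0]
width: 0.0782
grip_force: 0.0
```

```bash
python3 look3.py side s6.png 230,205,315,268 9.4; python3 look2.py none x
```

```text
[ 0.50990892 -0.0810874   0.31281027] [-2.18516573e-01  9.75832779e-01 -5.29231905e-04  7.84375743e-04] [-0.02687493  0.33787781  0.04149047] [-0.01507548  0.09976019 -0.0344618 ] 0.0781531814700078
scene armtop 0.12522374139570824 45
bar 151 0.0771303237104608 -0.13139403755071133
side armtop 0.12425686985805928 86
bar 326 0.07737919781615865 -0.1308946470426072
[ 0.5095679  -0.07679666  0.31214077] [-2.20927126e-01  9.75290317e-01  4.08118833e-06  5.82864704e-05] [0.62240024 1.41046534 0.05098505]
scene table 161 z [0.0627 0.0666] x [-0.1011  0.045 ] y [-0.0329 -0.0202  0.0272] 
scene bar 142 z [0.079  0.0818] x [-0.1285  0.0464] y [-0.0241 -0.0058  0.0119] -4.344510464074165
side table 331 z [0.0622 0.0664] x [-0.1157  0.0408] y [-0.0277  0.0204  0.0328] 
side bar 386 z [0.0779 0.0815] x [-0.1304  0.0439] y [-0.0104  0.0047  0.0247] 2.237152472901778
wrist table 700 z [0.0612 0.066 ] x [-0.1225 -0.0021] y [-0.0306 -0.0124  0.029 ] 
wrist bar 1216 z [0.0771 0.0786] x [-0.1323 -0.0172] y [-0.0127  0.0002  0.012 ] 0.941181058248197
```

View pics/s6.png

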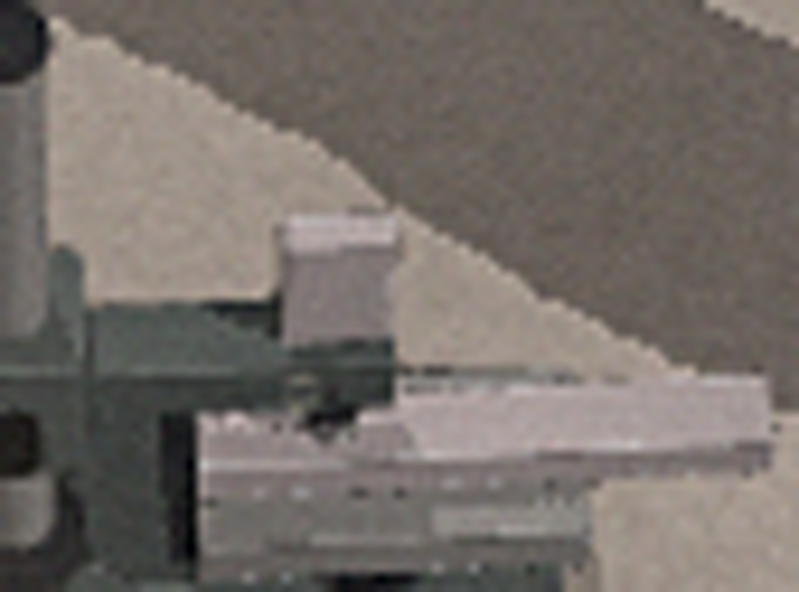

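```bash
python3 - <<'E'
from h import *
g=np.radians(25.6);u=np.array([np.cos(g),np.sin(g)]);v=np.array([-u[1],u[0]])
for n,f in (('scene','a'),('side','b')):
    for l,P,z0 in (('start',np.load(f+'.npy'),.241),('now',np.median([cloud(snap(n)) for _ in range(5)],0),.168)):
        P=P.reshape(-1,3);D=P[:,:2]-[.559,.102];x=D@u;y=D@v
        m=(abs(x)<.022)&(abs(y)<.014)&(abs(P[:,2]-z0)<.008); t=P[m,2]
        a0=z0-.045; k=(x>.018)&(x<.055)&(abs(y)<.018)&(abs(P[:,2]-a0)<.007)
        h=P[(np.hypot(x-.0,y)<9)&(x>.06)&(x<.12)&(abs(y)<.02),2]
        print(n,l,m.sum(),np.percentile(t,[50,70,90]).round(4),'arm',k.sum(),np.percentile(P[k,2],[50,70]).round(4))
E
```

```text
scene start 40 [0.2405 0.2418 0.2449] arm 78 [0.1972 0.1988]
scene now 34 [0.1685 0.1693 0.1701] arm 70 [0.1242 0.1249]
side start 70 [0.2403 0.2416 0.2436] arm 133 [0.1966 0.1977]
side now 60 [0.1677 0.1685 0.1693] arm 132 [0.1234 0.1242]
```

The head's measured drop (72–73 mm) matches the tool's travel, so it did not spring back, and the reading is about 6 mm. Handing in.

```bash
python3 -c "
from bench import order; print(order.close_job())"
```

```text
the job is handed in; nothing more can be done
None
```

The job is handed in: the bar lies flat and centred on the gauge table, its end against the stop, and the head is lowered and released with the foot pushed in about 6 mm, a figure worked out from where the foot first touched and from camera depth, because the pointer was too small to read in the images.

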